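# Index the club-head turntable to the next hole

## Task

Index the club-head turntable by one hole: with the fingertips press the plunger's yellow saddle down until its pin is out of the hole, keep it down while you push it and the table clockwise (seen from above) towards the next hole, then let the plunger spring fully up into that hole and come clear. Do not turn the other way or go on past the next hole. Lift and carry nothing: the iron head stays seated in its nest on the table, and the jar, the driver head and the brush stay where they are.

Things in the scene. Friction and masses are not known exactly. Their poses are not given: they have to be found in the camera images.
- turntable (a joint): Angle of the turntable in rad: an aluminium disc 164 mm across, top 68 mm above the bench, that turns about the vertical line through point pivot. 0 at the start (pin in the first hole); it grows clockwise as seen from above. Holes are 45 degrees (0.785 rad) apart, so the next hole is at 0.785. The pin in a hole locks it with about 0.01 rad of play each way; with the pin out it turns easily (1 to 2 N at the saddle) and stays where it is left.
- plunger (a joint): Depth in m by which the plunger is pressed down: 0 fully up (pin in a hole), 0.013 at its bottom stop. It moves straight down against a spring (about 4 N at the start, 8 N at the bottom). From 0.009 on the pin is clear of the hole. Let go between holes, the round-nosed pin rubs on the ring's underside at about 0.0085; let go within some 0.04 rad of a hole, it snaps up into it and centres the table.
- saddle (a point): Middle of the pressing surface of the plunger's yellow saddle, 98 mm above the bench when up, 125 mm out from the pivot line, moving with table and plunger. Its x axis points out from the pivot, its y axis runs along the turning circle (counter-clockwise), z up. The pad is 42 mm radially; along the circle it is 54 mm between two upright walls 4 mm thick and 14 mm high, against which a finger may push. A black rubber patch marks the middle.
- pivot (a point): Fixed point on the table's turning axis, 98 mm above the bench (level with the saddle when up). Below it is a steel index ring 224 mm across, top 52 mm above the bench, with eight dark holes at 95 mm radius, each with a red tick, on which the disc turns.
- next_stop (a point): Fixed point where the point saddle comes to be when the plunger sits in the next hole: 125 mm from the pivot, 45 degrees clockwise from the start.
- nest (a point): Point on the turntable's axis, 97 mm above the bench, turning with it: where the middle of the iron head is while seated. The nest is a black tray 31 x 85 mm with its rim 82 mm above the bench, its long side square to the saddle's arm.
- iron_center (a point): Middle, 25 mm above the underside, of the loose steel iron (golf club) head of 250 g that stands in the nest: 20 x 74 mm, with a hosel whose top is 140 mm above the bench. It turns with the table.
- jar_center (a point): Middle of a loose jar with a green lid, 54 mm across and 62 mm high, standing on the bench beside the fixture.
- driver_center (a point): Middle of a loose black driver head, 100 mm across and 56 mm high (stub to 70 mm), on the bench beside the fixture.
- brush_center (a point): A point 10 mm up at the middle of a loose brush, 170 mm long, lying on the bench beside the fixture.
Things that resemble listed ones, but are neither listed nor needed, are in the scene too. What is meant by the part that bears iron_center is not black or red, and is the smaller of those in its own colour.

How it is judged (in metres and radians):
On the way, in this order (a step that is already met when the one before it is completed fails the run):
1. the fingers press the plunger down, pin out of the first hole, table not yet turned (value of joint plunger above 0.009 m and value of joint turntable below 0.1 rad and contact force between the fingers and plunger above 1 N), for 0.1 s.
2. the table is turned clockwise towards the next hole with the pin out (value of joint plunger above 0.0075 m and value of joint turntable above 0.3 rad), for 0.05 s.
At the end, for the whole second after the job is handed in: The turntable stands still at the next hole (0.785 rad, within 0.04), the plunger is up to within 2 mm, the iron head is within 10 mm of its seated place, and jar, driver head and brush are within 20 mm of where they stood (value of joint turntable between 0.745 and 0.825 rad and value of joint plunger below 0.002 m and velocity of joint turntable between -0.05 and 0.05 rad/s and distance between iron_center and nest below 0.01 m and distance of each of jar_center, driver_center, brush_center from where it was at the start of the episode below 0.02 m); the robot touches nothing.
It fails at once if the table is turned the wrong way (beyond 0.25 rad) (value of joint turntable below -0.25 rad).
It fails at once if the table is turned well past the next hole (beyond 1.1 rad) (value of joint turntable above 1.1 rad).
It fails at once if the iron head is lifted or knocked out of its nest (12 mm) (distance between iron_center and nest above 0.012 m).
It fails at once if the jar, the driver head or the brush is moved or lifted (20 mm) (distance of any of jar_center, driver_center, brush_center from where it was at the start of the episode above 0.02 m).
It also fails if it takes over 42 s, if anything falls off the work surface, if the arm or the gripper's body presses on something with over 40 N, if the wrist force passes 120 N, or if a joint passes its speed limit or range.

## Robot

A 6-joint arm with a two-finger parallel gripper is mounted at the origin on the work surface. World frame = base frame: x ahead of the robot, y to its left, z up, the work surface at z = 0. Lengths are in mm, angles in rad, forces in N, time in s.
With the tool pointing down it reaches from about 225 to 875 mm from the base axis. Payload 3.4 kg.
Tool frame: the origin (TCP) lies midway between the tips of the shut fingers; the grasp point (between the pads) lies 19 mm behind it (grip_depth is the z of the grasp point in the tool frame, in mm); z points along the fingers, y is the line along which they close (so a half turn about z gives the same grasp; the last joint's range is limited). The gripper opens to 85 mm and grips with 20 to 120 N. Pads are 22 mm wide; open, the fingers measure 114 mm over their backs; the gripper's body (76 mm by 85 mm) begins 54 mm behind the grasp point. The pads swing forward as they close: fully open they stand 13 mm farther back than shut.
Start: joints at [1.113, 0.276, 1.505, -0, 1.361, -0.121], TCP at [190.037, 542.723, 231.328] pointing down, gripper open.
Joint ranges: [-2.89, 2.89], [-0.75, 2.08], [0.22, 2.7], [-1.18, 4.32], [0.11, 2.71], [-2.7, 2.7]. Speed limits (rad/s): [2.57, 2.57, 3.14, 3.14, 3.14, 3.14].

## Interface

Orientations are given as a unit quaternion [w, x, y, z].
In Python, from workcell import move_pose, line_to, move_j, ungrasp, grasp, sleep, ik, snapshot, MotionError, hand_in, spot_in, tip_of, read_time_s, read_joints, read_qd, read_tau, read_tool_pos, read_tool_rot, read_wrist_force, read_moment, read_grip_width, read_finger_force, grip_depth gives the robot as it stands. Calls block until the motion is done:
- move_pose(position, orientation): joint-space move of the TCP to a pose.
- line_to(position, rot=None, speed=150, f_stop=None): straight line of the TCP; rot=None keeps the orientation; speed is the mean speed in mm/s. With f_stop (N) it stops when the force on the tool has changed by that much, and returns True; else False.
- move_j(angles): joint-space move.
- ungrasp() and grasp(squeeze=None): open the fingers fully, or close them until they stop; squeeze is the grip in N (None keeps the last).
- sleep(seconds).
- ik(position, orientation): joint angles nearest the present ones, or None.
- snapshot(name): name is "scene" or "top"; returns a dict with "image" (480x640x3 uint8, red, green, blue), "mtx" (3x3 intrinsics, pixels), "world_from_camera" (4x4, takes a point from camera to world coordinates). Camera axes: x right, y down, z forward; pixel columns grow to the right and rows downward; lengths in mm; the calibration is good to about 2 mm. A picture is of the moment at which its call begins. There is no depth.
A pose or a line that the arm cannot do raises MotionError and nothing moves.
- hand_in(): hands the job in; it is judged then, once.
Trained networks look in the newest picture that a camera, given by its name, has taken for a name from the list of things; names that differ only in an ending like _2 or _b are one class to them, and where a whole thing is asked for, a point or a joint stands for the part that bears it (a point fixed in the world has none). Each returns a list of dicts, best first, with "p" (0 to 1); they miss things now and then, are a little off and sometimes report something else, mostly with a low value. They report only what shows in the picture. A call takes as long as a camera call. They do not tell look-alikes from the thing itself.
- spot_in(camera, query): "position" ([x, y, z] in mm, in world coordinates, good to about 4 mm: the middle of the surface that is visible of it).
- tip_of(camera, query): "position" ([x, y, z] in mm, in world coordinates, good to about 4 mm: a listed point, or the origin of a listed thing).
Readings, each from a call of its own:
- read_time_s(): time.
- read_joints(): joint angles.
- read_qd(): joint speeds.
- read_tau(): joint torques, N m.
- read_tool_pos(): TCP position.
- read_tool_rot(): TCP orientation.
- read_wrist_force(): force on the tool from outside, world axes, zero at the start.
- read_moment(): the same for the moment, N m.
- read_grip_width(): finger opening in mm.
- read_finger_force(): force on a finger pad.
Only numpy, scipy, OpenCV 4.12 (cv2) and the standard library are available. Lean on these libraries where they do the work, as an engineer would, in place of code of your own. Each camera call takes 0.05 s, during which the arm holds its last target. There are 200 camera calls.

## Working session

There is one attempt and no reset: what is moved stays moved. The work goes in short steps, each a Python script; the robot and the scene stay as the last script left them, time stands still between calls to the robot, and variables do not carry over. Pictures are saved under pics/ and viewed, at most 10 in all, crops included, and the job is handed in when it is done.

```bash
mkdir -p pics; ls
python3 - <<'E'
from workcell import *
import cv2
for c in("scene","top"):
    s=snapshot(c); cv2.imwrite(f"pics/{c}0.png",s["image"][:,:,::-1])
    print(c,s["mtx"].tolist(),s["world_from_camera"].round(3).tolist() if hasattr(s["world_from_camera"],'round') else s["world_from_camera"])
    for q in("saddle","pivot","next_stop","iron_center","nest","jar_center","driver_center","brush_center"):
        print(q,[([round(v) for v in d["position"]],round(d["p"],2)) for d in tip_of(c,q)])
print(read_time_s(),read_tool_rot(),grip_depth)
E
```

```text
pics
scene [[457.5156247929266, 0.0, 317.94025647620623], [0.0, 457.5156247929266, 235.29624811633215], [0.0, 0.0, 1.0]] [[0.261, 0.64, -0.723, 1266.543], [0.965, -0.189, 0.18, -173.708], [-0.022, -0.745, -0.667, 728.325], [0.0, 0.0, 0.0, 1.0]]
saddle [([436, -36, 98], 0.97)]
pivot [([559, 8, 96], 0.87)]
next_stop []
iron_center [([755, -23, 22], 0.96), ([555, 10, 93], 0.75), ([604, -195, 34], 0.6)]
nest [([558, 7, 98], 0.83)]
jar_center [([442, -305, 28], 0.98)]
driver_center [([468, 285, 26], 0.57)]
brush_center [([618, -310, 11], 0.8), ([445, -305, 29], 0.27)]
top [[546.3282971804531, 0.0, 312.4539139652388], [0.0, 546.3282971804531, 241.03457236405578], [0.0, 0.0, 1.0]] [[-0.026, -0.983, 0.181, 410.924], [-0.999, 0.022, -0.026, 11.286], [0.022, -0.181, -0.983, 1183.251], [0.0, 0.0, 0.0, 1.0]]
saddle [([442, -34, 96], 0.84)]
pivot [([557, 8, 98], 0.73)]
next_stop [([438, 56, 95], 0.7)]
iron_center [([754, -22, 28], 0.98), ([606, -196, 37], 0.93), ([555, 6, 96], 0.7), ([644, 212, 36], 0.63)]
nest [([560, 4, 98], 0.69)]
jar_center [([442, -303, 32], 0.9), ([442, -36, 96], 0.17)]
driver_center [([473, 285, 31], 0.98), ([444, -305, 31], 0.41)]
brush_center [([616, -308, 10], 0.6), ([558, 5, 100], 0.35)]
0.9 [3.56955069e-05 1.67597320e-01 9.85855534e-01 6.10560337e-05] -18.700000000000003
```

View pics/top0.png

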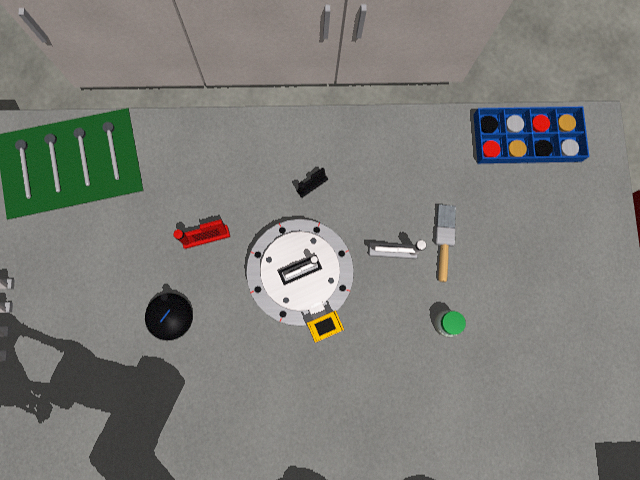

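View pics/scene0.png

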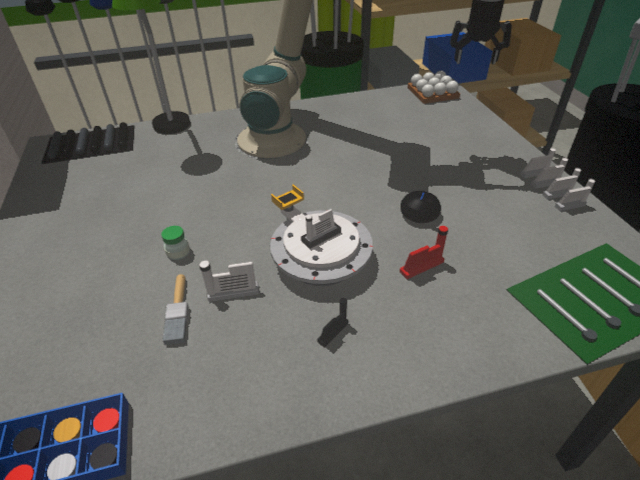

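The pictures show the yellow saddle at top (325,326) and scene (288,198). The pivot and iron are at top (299,270), and the clear way clockwise runs towards +y (image left). Next I shut the fingers, go above the saddle and check from there.

```bash
cat > h.py <<'E'
from workcell import *
import numpy as np
P=np.array([558.,6.5]); S=np.array([439.5,-35.3])
phi0=np.arctan2(*(S-P)[::-1])
def pose(t,z,off=0.,r=125.):
    """t: clockwise table angle, off: mm clockwise along circle from saddle middle"""
    a=phi0-t; u=np.array([np.cos(a),np.sin(a)]); cw=np.array([u[1],-u[0]])
    yaw=(a+np.pi/2)-np.pi if np.cos(a)<0 and a>np.pi/2 else a+np.pi/2
    yaw=(yaw+np.pi/2)%np.pi          # keep in the branch near 60..110 deg
    yaw=yaw if True else yaw
    # tool x at angle phi+90 (mod 180), chosen in 0..180 deg
    yaw=(a+np.pi/2)%np.pi
    return [*(P+r*u+off*cw),z],[0,np.cos(yaw/2),np.sin(yaw/2),0]
E
# tidy the helper
python3 - <<'E'
s=open('h.py').read().split('\n')
s=[l for l in s if not ('yaw=' in l and '%np.pi' not in l) and '# keep' not in l and '# tool' not in l and 'if True' not in l]
open('h.py','w').write('\n'.join(s)); print('\n'.join(s))
E
python3 - <<'E'
from h import *
import cv2
grasp(20)
p,q=pose(0,160,8); print(p,q,ik(p,q))
move_pose(p,q)
p,q=pose(0,112,8); line_to(p,q)
print(read_time_s(),read_grip_width(),read_tool_pos(),read_wrist_force())
ims=[snapshot(c)["image"] for c in("scene","top")]
a=ims[0][130:290,200:400]; b=ims[1][230:390,225:425]
cv2.imwrite("pics/c1.png",cv2.resize(np.vstack([a,b])[:,:,::-1],None,fx=1.85,fy=1.85,interpolation=2) if 0 else cv2.resize(np.hstack([a,b])[:,:,::-1],None,fx=2,fy=2,interpolation=cv2.INTER_CUBIC))
E
```

```text
from workcell import *
import numpy as np
P=np.array([558.,6.5]); S=np.array([439.5,-35.3])
phi0=np.arctan2(*(S-P)[::-1])
def pose(t,z,off=0.,r=125.):
    """t: clockwise table angle, off: mm clockwise along circle from saddle middle"""
    a=phi0-t; u=np.array([np.cos(a),np.sin(a)]); cw=np.array([u[1],-u[0]])
    yaw=(a+np.pi/2)%np.pi
    return [*(P+r*u+off*cw),z],[0,np.cos(yaw/2),np.sin(yaw/2),0]

[np.float64(437.45763527363954), np.float64(-27.53730756357035), 160] [0, np.float64(0.5776445264631697), np.float64(0.816288430058359), 0] [-2.21865211e-01  1.26576656e-01  1.89255252e+00 -4.44089210e-16
  1.12246347e+00 -5.60981248e-01]
4.3667 0.005303325535717335 [437.65241681 -27.15571706 112.05156203] [ 1.23353294  0.23046416 -0.25625287]
```

View pics/c1.png

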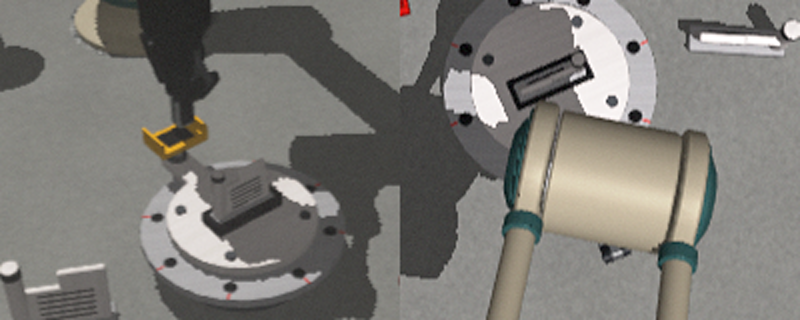

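The scene half shows the fingertips at (183,115), between the saddle walls at (147,140) and (205,130) and a little towards the clockwise wall, as intended. Next: press and turn.

Run:
```python
from h import *
p,q=pose(0,85,8)
hit=line_to(p,q,speed=15,f_stop=3); z0=read_tool_pos()[2]; print(hit,z0,read_wrist_force())
if hit and 93<z0<103:
    zp=z0-11.3
    line_to(pose(0,zp,8)[0],q,speed=20); sleep(0.3)
    print("pressed",read_tool_pos(),read_wrist_force())
    for t in np.arange(0.08,0.66,0.08):
        p,q=pose(t,zp,8); line_to(p,q,speed=40)
        print(round(t,2),read_tool_pos().round(1),read_wrist_force().round(1))
print(read_time_s(),z0)
for c in("scene","top"): 
    s=snapshot(c); print([(np.round(d["position"]),d["p"]) for d in tip_of(c,"saddle")])
    if c=="scene":
        import cv2; cv2.imwrite("pics/c2.png",cv2.resize(s["image"][130:290,200:400,::-1],None,fx=3,fy=3,interpolation=cv2.INTER_CUBIC))
```

```text
True 96.52697242527582 [ 0.04777265 -0.68491725  4.14633797]
pressed [437.425612   -27.51786345  85.3924443 ] [-1.41610178  1.06705109  7.2495792 ]
0.08 [434.8 -17.5  85.4] [-1.9  0.5  6.2]
0.16 [433.1  -7.6  85.3] [-1.3  0.4  7. ]
0.24 [432.2   2.4  85.3] [-1.1  0.4  6.4]
0.32 [432.1  12.5  85.2] [-2.1  1.   7.8]
0.4 [432.8  22.6  85.2] [-2.6  1.   7.3]
0.48 [434.3  32.5  85.1] [-2.   0.8  7. ]
0.56 [436.6  42.3  85.1] [-2.8  1.2  7.5]
0.64 [439.7  51.9  85. ] [-2.9  2.4  7.9]
9.7333 96.52697242527582
[(array([433.,  41.,  84.]), 0.58)]
[]
```

View pics/c2.png

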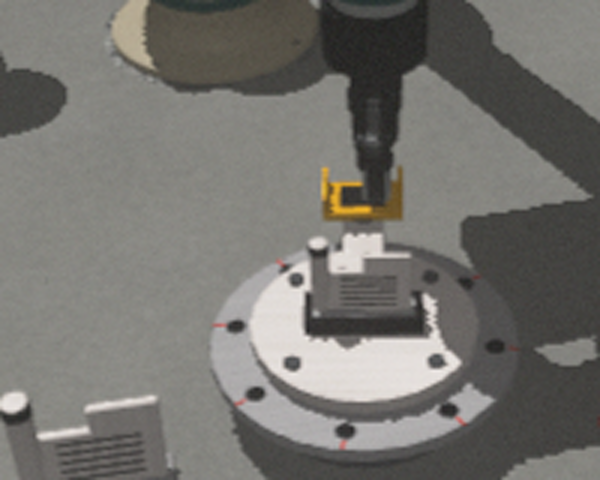

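The table has turned to about 0.6 rad, with the saddle at (362,195) in the crop and the finger near the clockwise wall. Now I let the plunger rub and push the wall until the pin snaps in.

Run:
```python
from h import *
z=98.5
p,q=pose(0.64,z,8); line_to(p,q,speed=30); sleep(.2); print(read_wrist_force().round(1))
for t in np.arange(0.68,0.97,0.04):
    p,q=pose(t,z,8); hit=line_to(p,q,speed=20,f_stop=5)
    print(round(t,2),hit,read_tool_pos().round(1),read_wrist_force().round(1))
    if hit: break
# back off the wall a little, then look
p,q=pose(t-0.04-0.05,z,8); line_to(p,q,speed=40); sleep(.2)
print(read_time_s(),read_wrist_force().round(1))
import cv2
s=snapshot("scene"); print([(np.round(d["position"]),d["p"]) for d in tip_of("scene","saddle")])
cv2.imwrite("pics/c3.png",cv2.resize(s["image"][130:290,200:400,::-1],None,fx=3,fy=3,interpolation=cv2.INTER_CUBIC))
```

```text
[-0.2  0.1  0.5]
0.68 False [442.9  55.9  98.4] [-0.2 -0.1  0. ]
0.72 False [444.7  60.2  98.4] [-1.5 -2.2  0.1]
0.76 False [447.5  65.2  98.6] [-0.2  0.9  0.6]
0.8 False [449.6  69.3  98.5] [ 0.1 -0.7  0.4]
0.84 True [450.9  72.5  98.1] [-0.3 -2.   1.5]
13.2417 [ 0.6 -0.  -0.1]
[(array([438.,  61., 104.]), 0.73)]
```

View pics/c3.png

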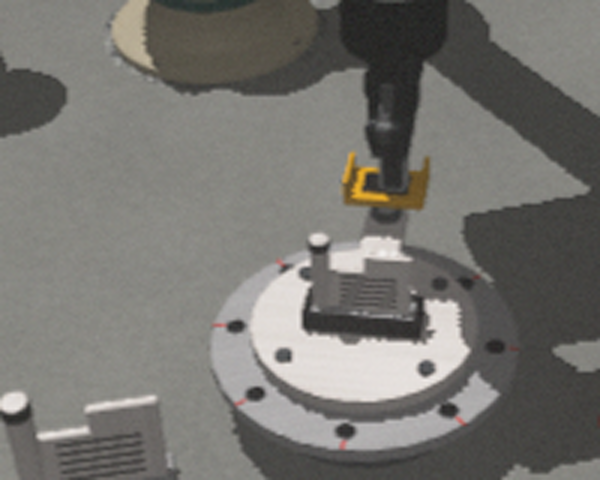

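The saddle is up at crop (387,185) and the push stopped where the lock was expected. Next I come clear and verify.

Run:
```python
from h import *
import cv2
p=read_tool_pos(); line_to([p[0],p[1],200],speed=120)
line_to([320,130,260],speed=200); sleep(.3)
for c in("scene","top"):
    s=snapshot(c)
    for n in("saddle","pivot","iron_center","nest","jar_center","driver_center","brush_center"): 
        print(c,n,[(np.round(d["position"]).astype(int).tolist(),round(d["p"],2)) for d in tip_of(c,n)])
    if c=="scene": a=s["image"][150:290,200:400]
    else: a=np.hstack([a,s["image"][205:345,200:400]])
cv2.imwrite("pics/c4.png",cv2.resize(a[:,:,::-1],None,fx=2,fy=2,interpolation=cv2.INTER_CUBIC))
print(read_time_s(),read_wrist_force())
```

```text
scene saddle [([442, 59, 100], 0.65)]
scene pivot [([558, 10, 98], 0.97)]
scene iron_center [([757, -22, 26], 0.96), ([601, -194, 31], 0.89), ([554, 7, 94], 0.8), ([647, 213, 36], 0.68)]
scene nest [([559, 4, 97], 0.75)]
scene jar_center [([445, -303, 32], 0.59)]
scene driver_center [([470, 286, 25], 0.76)]
scene brush_center [([618, -311, 10], 0.91)]
top saddle [([441, 62, 100], 0.75)]
top pivot [([556, 6, 99], 0.72), ([474, 285, 32], 0.4)]
top iron_center [([642, 211, 35], 0.95), ([755, -18, 25], 0.84), ([557, 6, 97], 0.69), ([605, -197, 36], 0.58)]
top nest [([557, 7, 99], 0.98)]
top jar_center [([446, -304, 29], 0.85), ([554, 6, 97], 0.74)]
top driver_center [([474, 286, 31], 0.7)]
top brush_center [([616, -306, 8], 0.75)]
16.3667 [ 0.3847052  -0.08893094 -0.45427889]
```

View pics/c4.png

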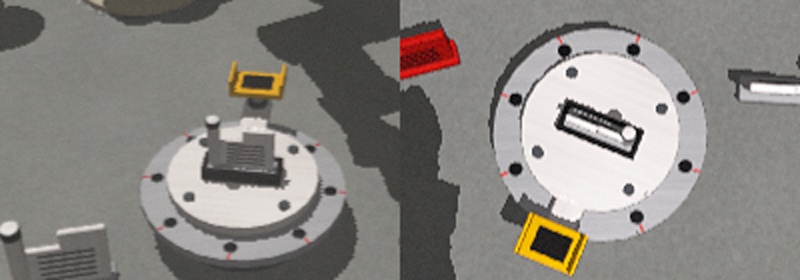

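The saddle is at crop (550,243) over the next hole and fully up (z about 100 mm). Turn is about 44.5 degrees, the iron is seated and nothing else has moved.

```bash
python3 -c "
from workcell import *
print(hand_in())"
```

```text
the job is handed in; nothing more can be done
None
```

I indexed the turntable one hole clockwise and handed the job in; the judge's verdict isn't shown. My last check before that put it at about 44.5°, with the plunger up, the iron head seated, the other items unmoved and the arm clear, at about 16 s of the 42 s allowed.

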